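# Open the refill drawer and unscrew the reel cap of unknown thread hand

### The arm

A 6-joint arm with a two-finger parallel gripper is mounted at the origin on a cart in front of the work surface, level with it; the furniture and walls round the work are solid. World frame = base frame: x ahead of the robot, y to its left, z up, the work surface at z = 0. Lengths are in mm, angles in rad, forces in N, time in s.
With the tool pointing down it reaches from about 350 to 775 mm from the base axis. Payload 7.3 kg.
Tool frame: the origin (TCP) lies at the very end of the fingers, on their centre line; the grasp point (between the pads) lies 19 mm behind it; z points along the fingers, y is the line along which they close (so a half turn about z gives the same grasp; the last joint's range is limited). The gripper opens to 92 mm and grips with 3 to 60 N. Pads are 19 mm wide; open, the fingers measure 130 mm over their backs; the gripper's body (75 mm by 190 mm) begins 47 mm behind the grasp point.
Start: joints at [-1.48, 0.342, 1.524, -0, 1.275, -0.146], TCP at [123.183, -510.363, 226.741] pointing down, gripper open.
Joint ranges: [-2.53, 2.53], [-0.77, 2.02], [0.04, 2.7], [-1, 4.14], [0.28, 2.66], [-3.11, 3.11]. Speed limits (rad/s): [2.57, 2.57, 3.14, 3.14, 3.14, 3.14].

### API

Orientations are given as [roll, pitch, yaw] about the fixed x, y, z axes, in that order (R = Rz(yaw) Ry(pitch) Rx(roll)).
In Python, from plant import get_obs, vision, workorder gives the robot as it stands.
- The arm moves only by the shell command python3 -m pendant 'ROWS' [OPENING]. ROWS is a JSON object of lists of equal length, an entry for each row: "dp": the shift along the tool's x, y, z in m, a list of three; "rotation": the turn, a rotation vector about the tool's x, y, z in rad, a list of three. A call has 1 to 8 rows; each row is the pose to reach, as a shift and turn from the pose commanded when the call began, along the tool's axes at that moment; what a row does not reach only later rows make up. A row lasts 1/8 s, in which the tool goes at most 62.5 mm and 10.7 degrees, less where a joint would pass 70% of its speed; a pose out of reach is approached as far as the arm can. A call with a gripper value outside its range is refused whole. OPENING is the finger opening in m, from 0 to 0.0918, set as the call begins (- or left out, the last holds). The fingers move at their own pace and stop on an object; the grip force is fixed at half the most. Time passes only in rows, so rows that repeat a pose let the fingers close. It gives the time, the measured TCP pose, the force, the opening and the grip force at its end, in the units of the state.
- get_obs(): the state, without advancing time (a new reading comes with each control period).
- vision.capture(name): name is "side" or "top" or "wrist"; returns a dict with "pixels" (384x512x3 uint8, red, green, blue), "vfov" (degrees; the focal length in pixels is half the picture's height over the tangent of half this angle, whatever the lens; pixels are square), "cx", "cy" (the principal point, pixels), "dist" ([k1, k2, p1, p2, k3] as OpenCV has them; the pictures are not rectified), "pose" (4x4, takes a point from camera to world coordinates); the wrist camera has in their place "T_tool_cam" (4x4, takes a point from camera to tool coordinates, whose origin is the TCP and whose axes are the flange's). Camera axes: x right, y up, looking along -z (the intrinsics and any distortion apply to the point x, -y, -z); pixel columns grow to the right and rows downward; lengths in mm; the calibration is good to about 2 mm. A picture is of the moment at which its call begins: read the wrist's pose just before it. There is no depth.
- workorder.close_job(): hands the job in; it is judged then, once.
The state is a dict: "time": time; "joint_positions": joint angles; "dq": joint speeds; "tau": joint torques, N m; "tool_pos": TCP position; "tcp_rot": TCP orientation; "contact_force": force on the tool from outside, world axes, zero at the start; "moment": the same for the moment, N m; "grip_width": finger opening in mm; "finger_force": force on a finger pad.
Only numpy, scipy, OpenCV 4.12 (cv2) and the standard library are available. Lean on these libraries where they do the work, as an engineer would, in place of code of your own. Each camera call takes 0.05 s, during which the arm holds its last target. There are 200 camera calls.

### The job

The white reel on the ribbon box has run empty: pull the refill drawer out by its handle, at least 7 cm, so that the fresh reel lies ready, then unscrew the black cap that holds down the empty reel and lift it off its spindle. One of the two caps has an ordinary thread and the other a reverse thread and they look alike, so try which way it loosens. Finish while holding the cap upright and still in the gripper, at least 5 cm above where it sat, with the drawer still open; leave the cap of the teal reel screwed on and everything else where it stands.

Things in the scene. Friction and masses are not known exactly. Their poses are not given: they have to be found in the camera images.
- ribbon_box: low light-wood cabinet, 165 mm deep (x) by 200 mm wide (y) by 80 mm high, fixed to the table, with one drawer in its front. Origin: centre of its underside; x points from its front to its back, y to its left, z up. Two vertical spindles stand on its top at x = +30 mm, y = +50 mm (left) and -50 mm (right); each carries a reel held down by a black screw cap
- spindle_left (a point): top of the left spindle's steel post, 140 mm above the table. Its coarse thread, hidden by the cap, is right-hand (cap loosens anticlockwise seen from above) or left-hand (clockwise), the other spindle the other hand. Loosened about a quarter turn (60 to 105 degrees) the cap lifts off, free after a 25 mm rise; the wrong way it stops solid within a few degrees, and fingers slip round it
- spindle_right (a point): top of the right spindle's steel post, 140 mm above the table. Its coarse thread, hidden by the cap, is right-hand (cap loosens anticlockwise seen from above) or left-hand (clockwise), the other spindle the other hand. Loosened about a quarter turn (60 to 105 degrees) the cap lifts off, free after a 25 mm rise; the wrong way it stops solid within a few degrees, and fingers slip round it
- drawer (a joint): how far the drawer of the ribbon box is pulled out, in m: 0 shut, 0.11 fully out; it slides along the box's -x direction, weighs about 0.5 kg, has about 1 N of friction and stays where it is left
- drawer_handle (a point): middle of the drawer's brass bar handle: a round bar, 11 mm thick and 90 mm long, lying along the box's y axis, 46 mm above the table; 37 mm of free space between the bar and the drawer front
- cap_left: black fluted screw cap, 44 mm across, 33 mm tall, 60 g, on the left spindle (the ribbon box's +y side). Origin: centre of the open underside of its skirt; z up; a white dot on top marks its +x side. Screwed on, the origin is 115 mm above the table, 3 mm above the reel's flange. Turning alone does not raise it; it cannot be pulled off unturned
- cap_right: black fluted screw cap, 44 mm across, 33 mm tall, 60 g, on the right spindle (the ribbon box's -y side). Origin: centre of the open underside of its skirt; z up; a white dot on top marks its +x side. Screwed on, the origin is 115 mm above the table, 3 mm above the reel's flange. Turning alone does not raise it; it cannot be pulled off unturned
- empty_reel: empty ribbon reel of white plastic, bare core between two round flanges, 72 mm across, 28 mm high, on one of the two spindles; the cap above it is the one to take off. Origin: centre of its underside, 84 mm above the table. It stays on the spindle
- teal_reel: full reel of teal ribbon with brown card flanges, 77 mm across, 28 mm high, on the other spindle. Origin: centre of its underside, 84 mm above the table
- fresh_reel: reel of pink ribbon with brown card flanges, 73 mm across, 28 mm high, lying loose in the drawer. Origin: centre of its underside
- red_bar: red wrapped chocolate bar, 56 x 139 x 11 mm, lying loose on the table (a bystander). Origin: centre of its underside
- green_bar: green wrapped chocolate bar, 56 x 139 x 11 mm, lying loose on the table (a bystander). Origin: centre of its underside
- carton_b: dark carton, 26 x 62 x 98 mm, standing behind the ribbon box (a bystander). Origin: centre of its underside
- round_box_1: round light wooden box, 90 mm across, 36 mm high (a bystander). Origin: centre of its underside

How it is judged:
By the outcome, as a careful person would: the job done as asked, in the order asked, and still so for the second after the job is handed in, while the arm keeps its last pose, push and grip.
It also fails if it takes over 54 s, if anything falls off the work surface, if the arm or the gripper's body presses on something with over 40 N, if the wrist force passes 120 N, or if a joint passes its speed limit or range.

## Working session

There is one attempt and no reset: what is moved stays moved. The work goes in short steps, Python scripts to look and compute and a shell command to move; the robot and the scene stay as the last step left them, time stands still between calls to the robot, and variables do not carry over. Pictures are saved under pics/ and viewed, at most 10 in all, crops included, and the job is handed in when it is done.

```bash
mkdir -p pics; ls; python3 - <<'E'
from plant import get_obs, vision
import cv2,json
o=get_obs();print(o)
for n in ("top","side"):
    c=vision.capture(n);cv2.imwrite(f"pics/{n}0.png",cv2.cvtColor(c["pixels"],cv2.COLOR_RGB2BGR));print({k:v for k,v in c.items() if k!="pixels"})
E
```

```text
pics
{'time': 0.0, 'joint_positions': array([-1.47995362e+00,  3.42722107e-01,  1.52499165e+00,  1.40910171e-06,
        1.27539879e+00, -1.45989016e-01]), 'dq': array([-0.00016518, -0.00054046, -0.00186386,  0.0001815 , -0.00152366,
       -0.00166013]), 'tau': array([-1.73202381e-03, -4.31250286e+01, -2.44215381e+01,  7.15850922e-02,
        5.58888889e-02, -1.26355239e-04]), 'tool_pos': array([ 123.16896945, -509.94030937,  226.05413412]), 'tcp_rot': array([-3.14008912e+00, -2.22433899e-04,  2.36831146e-01]), 'contact_force': array([0.31332823, 0.22227405, 0.15933743]), 'moment': array([-0.02352002,  0.00044848, -0.02763003]), 'finger_force': 0.0, 'grip_width': 91.78800112699345}
{'vfov': 49.90405391405514, 'cx': 250.16312610901625, 'cy': 187.25555131650776, 'dist': array([0.02728522, 0.        , 0.        , 0.        , 0.        ]), 'pose': array([[ 2.05025965e-02,  9.96181752e-01, -8.48620093e-02,
         4.70985322e+02],
       [-9.99092763e-01,  1.72454006e-02, -3.89390074e-02,
        -2.13120408e+02],
       [-3.73268493e-02,  8.55833702e-02,  9.95631555e-01,
         1.06012857e+03],
       [ 0.00000000e+00,  0.00000000e+00,  0.00000000e+00,
         1.00000000e+00]])}
{'vfov': 43.16376845977115, 'cx': 249.0399723956796, 'cy': 183.07126461080225, 'dist': array([-0.12521443,  0.        ,  0.        ,  0.        ,  0.        ]), 'pose': array([[-9.64667093e-01,  1.53428289e-01, -2.14189541e-01,
         3.06733428e+02],
       [-2.63191952e-01, -5.98621012e-01,  7.56559899e-01,
         7.00266293e+02],
       [-1.21406689e-02,  7.86201401e-01,  6.17851083e-01,
         8.47984838e+02],
       [ 0.00000000e+00,  0.00000000e+00,  0.00000000e+00,
         1.00000000e+00]])}
```

View pics/top0.png

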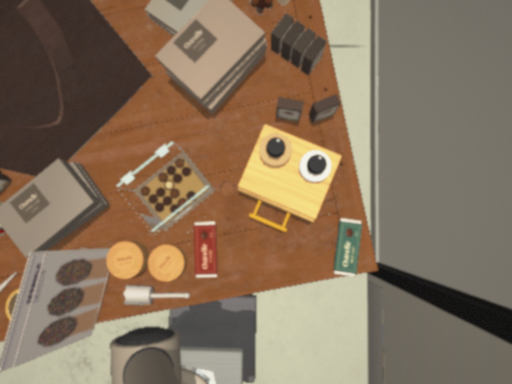

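View pics/side0.png

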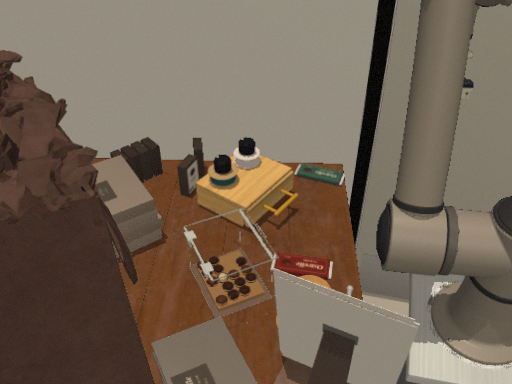

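The top view shows the box at about (290,172). The white empty reel is on the right spindle (315,165), the teal reel is on the left (275,148), and the handle is at (269,223). I'll zoom in for precise pixel positions.

```bash
python3 - <<'E'
import cv2,numpy as np
t=cv2.imread("pics/top0.png")[115:240,225:350];s=cv2.imread("pics/side0.png")[130:230,190:310]
a=cv2.resize(t,None,fx=4,fy=4,interpolation=cv2.INTER_CUBIC) #500x500
b=cv2.resize(s,None,fx=2.5,fy=2.5,interpolation=cv2.INTER_CUBIC) #300x250
im=np.zeros((500,800,3),np.uint8);im[:,:500]=a;im[:250,500:]=b
for i in range(0,500,40):
    cv2.putText(im,str(225+i//4),(i,10),0,.35,(255,0,0),1);cv2.putText(im,str(115+i//4),(0,i+10),0,.35,(255,0,0),1)
cv2.imwrite("pics/crop.png",im)
E
```

```text
(no output)
```

View pics/crop.png

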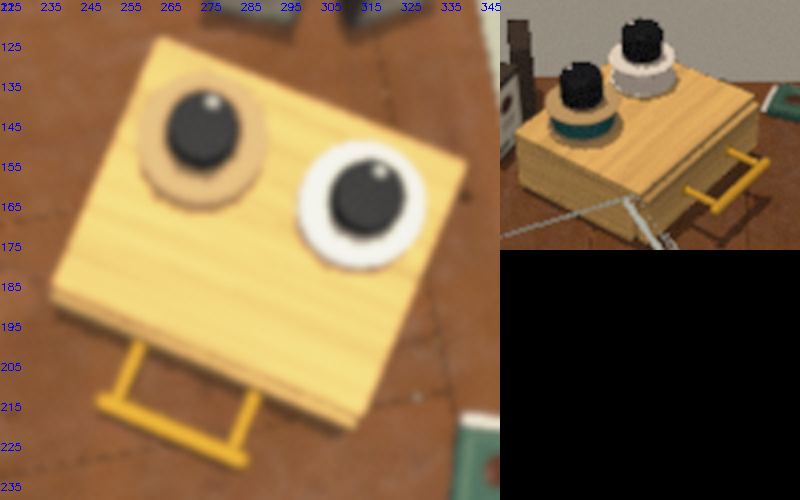

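```bash
cat > h.py <<'E'
import numpy as np,cv2,pickle
from plant import get_obs, vision
from scipy.spatial.transform import Rotation as R
def proj(P,c,T=None):
    T=c["pose"] if T is None else T
    p=(np.linalg.inv(T)@np.c_[np.atleast_2d(P),np.ones(len(np.atleast_2d(P)))].T)[:3].T*[1,-1,-1]
    f=192/np.tan(np.radians(c["vfov"]/2));K=np.array([[f,0,c["cx"]],[0,f,c["cy"]],[0,0,1]])
    return cv2.projectPoints(p,np.zeros(3),np.zeros(3),K,np.array(c["dist"]))[0][:,0]
def w(b,P):
    P=np.atleast_2d(np.array(P,float));c,s=np.cos(b[2]),np.sin(b[2])
    return np.c_[b[0]+c*P[:,0]-s*P[:,1],b[1]+s*P[:,0]+c*P[:,1],P[:,2]]
E
python3 - <<'E'
from h import *
from scipy.optimize import least_squares
t,s=vision.capture("top"),vision.capture("side")
L=[[82.5,100,80],[82.5,-100,80],[-82.5,100,80],[-82.5,-100,80],[-125,45,48],[-125,-45,48],[30,50,148],[30,-50,148]]
ut=np.array([[160,38],[467,162],[54,285],[354,422],[98,400],[246,461],[205,125],[369,195]])/4+[224.6,114.6]
Ls=L[4:];us=np.array([[716,210],[768,161],[581,72],[642,28]]);us=(us-[500,0])/2.5+[189.7,129.7]
f=lambda b:np.r_[(proj(w(b,L),t)-ut).ravel(),(proj(w(b,Ls),s)-us).ravel()]
r=least_squares(f,[470,-300,-.4],x_scale=[100,100,1],loss="soft_l1");b=r.x
print(b,np.round(f(b).reshape(-1,2),1).tolist())
np.save("box.npy",b)
print("handle",w(b,[-125,0,46]),"R",w(b,[30,-50,140]),"L",w(b,[30,50,140]))
rt=least_squares(lambda b:f(b)[:16],b,x_scale=[100,100,1]).x;print(rt)
E
```

```text
[ 5.93247854e+02 -2.67370543e+02 -3.83725359e-01] [[-0.4, 0.3], [0.3, 1.1], [-0.9, 1.3], [2.0, 0.1], [2.7, -1.7], [-0.3, -2.4], [-0.3, 1.2], [0.3, 0.9], [-2.7, -0.7], [-3.6, 0.2], [-0.1, 0.9], [-0.1, 0.7]]
handle [[ 477.33830641 -220.57335614   46.        ]] R [[ 602.34727094 -324.96568721  140.        ]] L [[ 639.78502057 -232.23804892  140.        ]]
[ 5.93556050e+02 -2.66517463e+02 -3.89138415e-01]
```

```bash
cat >> h.py <<'E'
def delta(pos,yaw,frm=None):
    o=get_obs();p,r=(o["tool_pos"],o["tcp_rot"]) if frm is None else frm
    A=R.from_euler("xyz",r);B=R.from_euler("xyz",[np.pi,0,yaw])
    return np.round(A.inv().apply(np.array(pos)-p)/1000,4),np.round((A.inv()*B).as_rotvec(),3)
E
python3 - <<'E'
from h import *
from scipy.optimize import least_squares
t,s=vision.capture("top"),vision.capture("side")
L=lambda h:[[82.5,100,80],[82.5,-100,80],[30,50,148],[30,-50,148],[h,45,48],[h,-45,48]]
ut=np.array([[160,38],[467,162],[205,125],[369,195],[98,400],[246,461]])/4+[224.6,114.6]
us=np.array([[581,72],[642,28],[716,210],[768,161]]);us=(us-[500,0])/2.5+[189.7,129.7]
f=lambda b:np.r_[(proj(w(b,L(b[3])),t)-ut).ravel(),(proj(w(b,L(b[3])[2:]),s)-us).ravel()]
b=least_squares(f,[593,-267,-.4,-125],x_scale=[100,100,1,100]).x
print(b,np.round(f(b).reshape(-1,2),1).tolist()); np.save("box.npy",b)
h=w(b,[b[3],0,46])[0];print("handle",h,"R",w(b,[30,-50,140]),"L",w(b,[30,50,140]))
print(delta([h[0],h[1],140],b[2]+np.pi/2,([123.183,-510.363,226.741],[np.pi,0,.2368])))
E
```

```text
[ 5.94756246e+02 -2.68178631e+02 -3.79366083e-01 -1.33333221e+02] [[-0.3, -0.2], [0.6, 0.3], [-0.1, 0.6], [0.7, 0.2], [1.9, 1.0], [-1.1, 0.2], [-0.5, 0.7], [-0.6, 0.4], [-0.3, 0.2], [-1.3, 1.0]]
handle [ 470.90307289 -218.80111275   46.        ] R [[ 604.10664841 -325.73356093  140.        ]] L [[ 641.13981827 -232.84360276  140.        ]]
(array([ 0.4064, -0.2019,  0.0867]), array([ 0.   ,  0.   , -0.955]))
```

```bash
python3 -m pendant '{"dp":[[0.406,-0.202,0],[0.406,-0.202,0],[0.406,-0.202,0],[0.406,-0.202,0],[0.406,-0.202,0],[0.406,-0.202,0],[0.406,-0.202,0.05],[0.406,-0.202,0.05]],"rotation":[[0,0,-0.955],[0,0,-0.955],[0,0,-0.955],[0,0,-0.955],[0,0,-0.955],[0,0,-0.955],[0,0,-0.955],[0,0,-0.955]]}'
python3 -m pendant '{"dp":[[0,0,0],[0,0,0]],"rotation":[[0,0,0],[0,0,0]]}'
python3 - <<'E'
from h import *
b=np.load("box.npy");o=get_obs();c=vision.capture("wrist")
T=np.eye(4);T[:3,:3]=R.from_euler("xyz",o["tcp_rot"]).as_matrix();T[:3,3]=o["tool_pos"];T=T@c["T_tool_cam"]
im=cv2.cvtColor(c["pixels"],cv2.COLOR_RGB2BGR)
P=w(b,[[b[3],y,46] for y in(-45,0,45)]+[[30,50,148],[30,-50,148],[-82.5,100,80],[-82.5,-100,80]])
for q in proj(P,c,T):
    print(q)
    if abs(q).max()<1000: cv2.drawMarker(im,tuple(int(v) for v in q),(255,0,255),0,12)
cv2.imwrite("pics/w1.png",im);print(o["tool_pos"],o["tcp_rot"],o["joint_positions"])
h=P[1];print(delta([h[0],h[1],30],b[2]+np.pi/2))
E
```

```text
time: 1.3
tool_pos: [471.6, -216.3, 175.3]
tcp_rot: [-3.14, -0.001, 1.194]
contact_force: [-0.3, -0.3, 0.1]
grip_width: 91.5
finger_force: 0.0
time: 1.55
tool_pos: [470.2, -219.4, 177.2]
tcp_rot: [3.141, 0.001, 1.192]
contact_force: [0.1, 0.3, 0.2]
grip_width: 91.9
finger_force: 0.0
[248.42461688 222.32803466]
[248.37676344 182.04791226]
[248.32568749 138.03202469]
[490.67362472 151.39364781]
[458.70321631 279.60810507]
[309.84525679  76.28756089]
[297.81987378 284.55850381]
[ 470.21671801 -219.41220341  177.23359347] [3.14107784e+00 5.59392483e-04 1.19165259e+00] [-5.84088776e-01  3.76418513e-01  1.61773994e+00 -4.85939384e-04
  1.14681636e+00 -2.04745409e-01]
(array([0.0012, 0.0002, 0.1475]), array([ 0.001,  0.001, -0.001]))
```

View pics/w1.png

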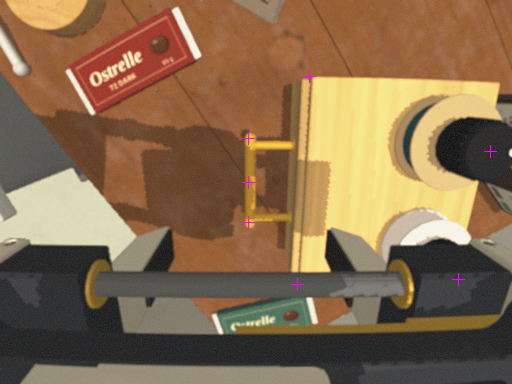

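The projected handle, box and cap points land on their features in the wrist view (bar at x=249, rows 138–222). The gap is only 37 mm, so I'll narrow the fingers before descending.

```bash
python3 -m pendant '{"dp":[[0.001,0,0],[0.001,0,0.0],[0.001,0,0.03],[0.001,0,0.06],[0.001,0,0.09]],"rotation":[[0,0,0],[0,0,0],[0,0,0],[0,0,0],[0,0,0]]}' 0.030
python3 -m pendant '{"dp":[[0,0,0.025],[0,0,0.04],[0,0,0.057],[0,0,0.057]],"rotation":[[0,0,0],[0,0,0],[0,0,0],[0,0,0]]}'
```

```text
time: 2.22
tool_pos: [470.8, -218.3, 86.2]
tcp_rot: [3.141, 0.0, 1.191]
contact_force: [-0.2, 0.0, 0.2]
grip_width: 46.3
finger_force: 0.0
time: 2.72
tool_pos: [470.4, -217.7, 29.2]
tcp_rot: [-3.14, -0.0, 1.192]
contact_force: [-0.6, 0.1, -0.1]
grip_width: 30.1
finger_force: 0.0
```

```bash
python3 -m pendant '{"dp":[[0,0,0],[0,0,0],[0,0,0],[0,0,0]],"rotation":[[0,0,0],[0,0,0],[0,0,0],[0,0,0]]}' 0.0
python3 -m pendant '{"dp":[[0,-0.006,0],[0,-0.02,0],[0,-0.035,0],[0,-0.05,0],[0,-0.065,0],[0,-0.08,0],[0,-0.09,0],[0,-0.096,0]],"rotation":[[0,0,0],[0,0,0],[0,0,0],[0,0,0],[0,0,0],[0,0,0],[0,0,0],[0,0,0]]}'
python3 -m pendant '{"dp":[[0,0,0],[0,0,0]],"rotation":[[0,0,0],[0,0,0]]}'
```

```text
time: 3.22
tool_pos: [471.3, -218.2, 30.5]
tcp_rot: [3.14, 0.0, 1.192]
contact_force: [-0.5, 0.6, 5.5]
grip_width: 9.4
finger_force: 30.0
time: 4.22
tool_pos: [381.9, -182.2, 30.4]
tcp_rot: [3.14, 0.0, 1.192]
contact_force: [2.0, 2.8, 7.8]
grip_width: 10.3
finger_force: 30.0
time: 4.47
tool_pos: [381.7, -182.1, 30.4]
tcp_rot: [3.141, -0.0, 1.192]
contact_force: [-0.7, 2.9, 9.8]
grip_width: 9.8
finger_force: 30.0
```

```bash
python3 -m pendant '{"dp":[[0,0,0],[0,0,0],[0,0,0],[0,0,-0.03],[0,0,-0.08],[0,0,-0.13],[0,0,-0.17],[0,0,-0.17]],"rotation":[[0,0,0],[0,0,0],[0,0,0],[0,0,0],[0,0,0],[0,0,0],[0,0,0],[0,0,0]]}' 0.030
python3 - <<'E'
from h import *
b=np.load("box.npy");p=w(b,[30,-50,0])[0]
print(delta([p[0],p[1],200],b[2]+np.pi/2))
c=vision.capture("top");cv2.imwrite("pics/t2.png",cv2.cvtColor(cv2.resize(c["pixels"][110:270,210:370],None,fx=3,fy=3),cv2.COLOR_RGB2BGR))
E
```

```text
time: 5.48
tool_pos: [382.9, -183.2, 202.3]
tcp_rot: [3.136, 0.002, 1.192]
contact_force: [1.1, 0.1, 0.0]
grip_width: 29.7
finger_force: 0.0
(array([-0.0506,  0.2582,  0.0039]), array([0.006, 0.002, 0.   ]))
```

```bash
python3 -m pendant '{"dp":[[-0.12,0.258,0],[-0.12,0.258,0],[-0.12,0.258,0],[-0.12,0.258,0],[-0.12,0.258,0],[-0.12,0.258,0],[-0.12,0.258,0]],"rotation":[[0,0,0],[0,0,0],[0,0,0],[0,0,0],[0,0,0],[0,0,0],[0,0,0]]}' 0.075
python3 - <<'E'
from h import *
b=np.load("box.npy");o=get_obs();c=vision.capture("wrist")
T=np.eye(4);T[:3,:3]=R.from_euler("xyz",o["tcp_rot"]).as_matrix();T[:3,3]=o["tool_pos"];T=T@c["T_tool_cam"]
im=cv2.cvtColor(c["pixels"],cv2.COLOR_RGB2BGR)
a=np.linspace(0,2*np.pi,40)
for P,col in((w(b,np.c_[30+22*np.cos(a),-50+22*np.sin(a),148+0*a]),(255,0,255)),(w(b,np.c_[30+36*np.cos(a),-50+36*np.sin(a),112+0*a]),(0,0,255))):
    cv2.polylines(im,[proj(P,c,T).astype(np.int32)],True,col,1)
cv2.imwrite("pics/w2.png",im);print(o["tool_pos"],o["tcp_rot"],o["joint_positions"])
p=w(b,[30,-50,0])[0];print(delta([p[0],p[1],118],b[2]+np.pi/2))
E
```

```text
time: 6.4
tool_pos: [576.0, -388.3, 197.8]
tcp_rot: [-3.138, -0.001, 1.192]
contact_force: [-0.6, 0.1, -0.1]
grip_width: 75.2
finger_force: 0.0
[ 576.04779769 -388.32786981  197.78252725] [-3.13809696e+00 -1.22742879e-03  1.19185032e+00] [-7.03366473e-01  6.89260053e-01  1.01792698e+00  4.95445277e-05
  1.43811022e+00 -3.24429258e-01]
(array([0.0683, 0.0031, 0.0808]), array([-0.002, -0.001,  0.001]))
```

View pics/w2.png

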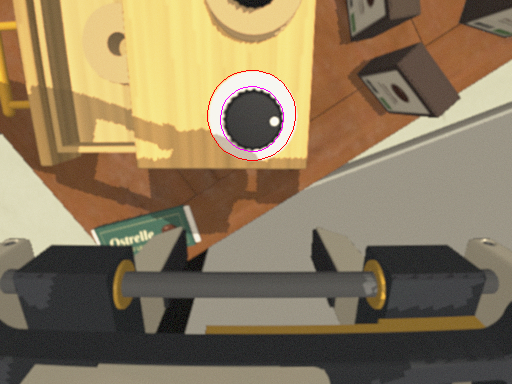

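View pics/t2.png

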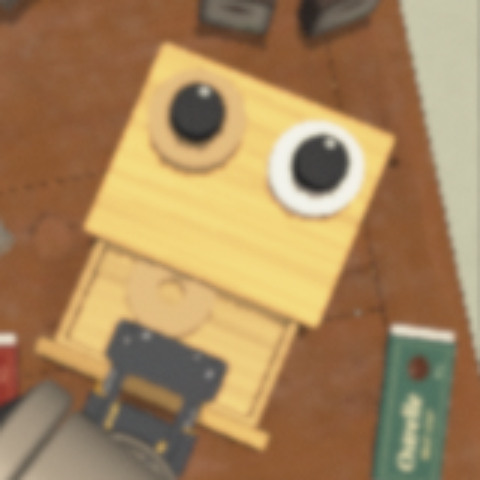

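Drawer is out with the pink reel lying in it. The empty-reel cap is centred at about (253,121), within 1–2 px (about 1 mm) of my model. Going in.

```bash
python3 -m pendant '{"dp":[[0.04,0.004,0],[0.067,0.004,0],[0.067,0.004,0],[0.067,0.004,0.03],[0.067,0.004,0.06],[0.067,0.004,0.08],[0.067,0.004,0.08]],"rotation":[[0,0,0],[0,0,0],[0,0,0],[0,0,0],[0,0,0],[0,0,0],[0,0,0]]}'
python3 -m pendant '{"dp":[[0,0,0],[0,0,0],[0,0,0],[0,0,0],[0,0,0],[0,0,0]],"rotation":[[0,0,0],[0,0,0],[0,0,0],[0,0,0],[0,0,0],[0,0,0]]}' 0.0
```

```text
time: 7.32
tool_pos: [603.8, -328.5, 118.2]
tcp_rot: [-3.138, -0.0, 1.191]
contact_force: [0.2, -0.7, 0.2]
grip_width: 75.2
finger_force: 0.0
time: 8.07
tool_pos: [604.9, -328.4, 120.5]
tcp_rot: [-3.141, 0.0, 1.192]
contact_force: [-5.1, 1.3, 5.9]
grip_width: 44.2
finger_force: 30.0
```

```bash
python3 -c "from plant import get_obs as g;print(g()['moment'])"; python3 -m pendant '{"dp":[[0,0,0],[0,0,0],[0,0,0]],"rotation":[[0,0,-0.07],[0,0,-0.14],[0,0,-0.14]]}';python3 -c "from plant import get_obs as g;print(g()['moment'],g()['tcp_rot'])"
```

```text
[0.3360216  0.8195002  0.00923718]
time: 8.45
tool_pos: [605.4, -327.8, 120.5]
tcp_rot: [-3.141, -0.001, 1.333]
contact_force: [-3.2, 3.5, 5.4]
grip_width: 44.3
finger_force: 30.0
[0.52367411 0.50837043 0.04221337] [-3.14134875e+00 -6.20291762e-04  1.33285244e+00]
```

```bash
python3 -m pendant '{"dp":[[0,0,0],[0,0,0],[0,0,0]],"rotation":[[0,0,-0.12],[0,0,-0.24],[0,0,-0.24]]}';python3 -c "from plant import get_obs as g;print(g()['moment'],g()['tcp_rot'])"
```

```text
time: 8.82
tool_pos: [605.8, -328.0, 120.5]
tcp_rot: [3.141, -0.0, 1.571]
contact_force: [-1.6, 3.1, 5.7]
grip_width: 44.2
finger_force: 30.0
[ 0.5730919   0.24551516 -0.01083154] [ 3.14076298e+00 -1.95971594e-04  1.57125842e+00]
```

```bash
python3 -m pendant '{"dp":[[0,0,0],[0,0,0],[0,0,0],[0,0,0],[0,0,0],[0,0,0],[0,0,0],[0,0,0]],"rotation":[[0,0,-0.18],[0,0,-0.36],[0,0,-0.54],[0,0,-0.72],[0,0,-0.9],[0,0,-1.08],[0,0,-1.2],[0,0,-1.2]]}';python3 -c "from plant import get_obs as g;print(g()['moment'],g()['tcp_rot'])"
```

```text
time: 9.82
tool_pos: [606.3, -328.4, 120.4]
tcp_rot: [3.141, 0.002, 2.769]
contact_force: [1.6, 2.3, 4.9]
grip_width: 44.9
finger_force: 30.0
[ 0.46504793 -0.38810709  0.04842511] [3.14135124e+00 2.28030734e-03 2.76901921e+00]
```

Turned 90° with almost no resisting torque; a gentle lift test will show whether it has loosened.

```bash
python3 -m pendant '{"dp":[[0,0,-0.002],[0,0,-0.004],[0,0,-0.004]],"rotation":[[0,0,0],[0,0,0],[0,0,0]]}'
python3 -c "from plant import get_obs as g;print(g()['moment'],g()['tcp_rot'])"
```

```text
time: 10.2
tool_pos: [605.2, -327.9, 123.1]
tcp_rot: [3.141, -0.002, 2.771]
contact_force: [1.5, 3.2, -2.4]
grip_width: 44.3
finger_force: 30.0
[ 0.73909971 -0.34501661  0.01867701] [ 3.14087308e+00 -1.56595464e-03  2.77100438e+00]
```

```bash
python3 -m pendant '{"dp":[[0,0,-0.003],[0,0,-0.006],[0,0,-0.006]],"rotation":[[0,0,0],[0,0,0],[0,0,0]]}'
python3 -c "from plant import get_obs as g;print(g()['moment'],g()['joint_positions'])"
```

```text
time: 10.58
tool_pos: [605.5, -328.2, 130.2]
tcp_rot: [3.141, 0.0, 2.772]
contact_force: [0.6, 5.5, -0.6]
grip_width: 44.6
finger_force: 30.0
[ 0.9515432  -0.28164021  0.0014985 ] [-6.07975458e-01  7.22193442e-01  1.14244879e+00  3.39265223e-04
  1.27693856e+00 -1.80909185e+00]
```

```bash
python3 -m pendant '{"dp":[[0,0.0015,-0.003],[0,0.0015,-0.01],[0,0.0015,-0.018],[0,0.0015,-0.026],[0,0.0015,-0.04],[0,0.0015,-0.06],[0,0.0015,-0.075],[0,0.0015,-0.075]],"rotation":[[0,0,0],[0,0,0],[0,0,0],[0,0,0],[0,0,0],[0,0,0],[0,0,0],[0,0,0]]}'
python3 -m pendant '{"dp":[[0,0,0],[0,0,0],[0,0,0],[0,0,0]],"rotation":[[0,0,0],[0,0,0],[0,0,0],[0,0,0]]}'
python3 - <<'E'
from h import *
a=[]
for n in("side","wrist"): a.append(cv2.cvtColor(vision.capture(n)["pixels"],cv2.COLOR_RGB2BGR))
s=cv2.resize(a[0][90:250,150:350],(400,320),interpolation=cv2.INTER_CUBIC);m=cv2.resize(a[1],(400,300))
im=np.zeros((320,800,3),np.uint8);im[:,:400]=s;im[:300,400:]=m;cv2.imwrite("pics/end.png",im)
E
```

```text
time: 11.58
tool_pos: [606.6, -327.5, 206.7]
tcp_rot: [-3.141, 0.003, 2.772]
contact_force: [0.5, -0.0, -1.1]
grip_width: 44.5
finger_force: 30.0
time: 12.08
tool_pos: [605.9, -327.0, 204.4]
tcp_rot: [3.142, -0.001, 2.772]
contact_force: [-0.0, -0.6, -0.8]
grip_width: 44.7
finger_force: 30.0
```

View pics/end.png

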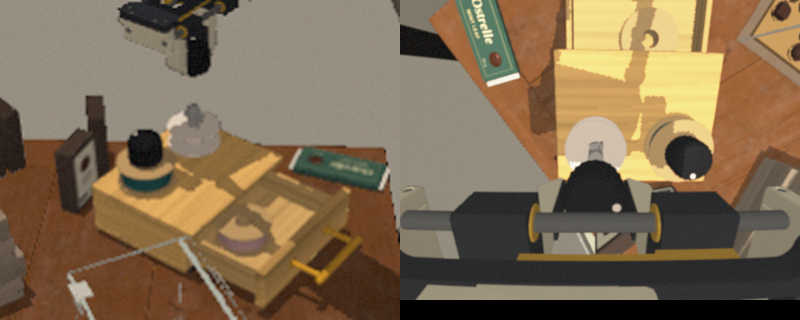

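The final views show the cap upright between the fingers at (195,55). The bare post stands at (195,115) on the white reel, the drawer is open, and the teal cap is still on.

```bash
python3 -c "
from plant import workorder
print(workorder.close_job())"
```

```text
the job is handed in; nothing more can be done
None
```

I handed the job in with the drawer about 9.5 cm out and the empty reel's cap (right spindle) unscrewed anticlockwise and held upright about 8 cm above its seat; the teal reel's cap was not touched.

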